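Stack the mincer's cutting set on its storage stand

ROBOT

A 7-joint arm with a two-finger parallel gripper is mounted at the origin on the work surface. World frame = base frame: x ahead of the robot, y to its left, z up, the work surface at z = 0. Lengths are in m, angles in rad, forces in N, time in s.
With the tool pointing down it reaches from about 0.425 to 0.875 m from the base axis. Payload 4.7 kg.
Tool frame: the origin (TCP) lies midway between the tips of the shut fingers; the grasp point (between the pads) lies 19 mm behind it; z points along the fingers, y is the line along which they close (so a half turn about z gives the same grasp; the last joint's range is limited). The gripper opens to 87 mm and grips with 3 to 60 N. Pads are 19 mm wide; open, the fingers measure 117 mm over their backs; the gripper's body (75 mm by 190 mm) begins 51 mm behind the grasp point.
Start: joints at [1.201, 0.321, -0.07, 1.45, 0.023, 1.371, -0.057], TCP at [0.243, -0.603, 0.223] pointing down, gripper open.
Joint ranges: [-2.86, 2.86], [-0.3, 2.09], [-1.38, 1.24], [0.06, 2.45], [-1.56, 4.7], [0.09, 2.05], [-2.69, 2.69]. Speed limits (rad/s): [2.57, 2.57, 3.14, 3.14, 3.14, 3.14, 3.14].

INTERFACE

Orientations are given as a rotation vector (axis times angle).
In Python, from bench import monitor, cams, workorder gives the robot as it stands.
- The arm moves only by the tool move_arm, never from a script. Its arguments are lists of equal length, an entry for each row: "slide": the shift along the tool's x, y, z in cm, a list of three; "roll": the turn about the tool's z in rad. In form: {"slide": [[dx, dy, dz], ...], "roll": [roll, ...]}. A call has 1 to 20 rows; each row is the pose to reach, as a shift and turn from the pose commanded when the call began, along the tool's axes at that moment; what a row does not reach only later rows make up. A row lasts 1/10 s, in which the tool goes at most 50 mm and 8.59 degrees, less where a joint would pass 70% of its speed; a pose out of reach is approached as far as the arm can. A call with a gripper value outside its range is refused whole. "gripper" is the finger opening in cm, from 0 to 8.7, set as the call begins (left out, the last holds). The fingers move at their own pace and stop on an object; "squeeze" is the grip in N (left out, the last holds). Time passes only in rows, so rows that repeat a pose let the fingers close. It gives the time, the measured TCP pose, the force, the opening and the grip force at its end, in the units of the state.
- monitor.get_state(): the state, without advancing time (a new reading comes with each control period).
- cams.get_image(name): name is "scene" or "top"; returns the picture (420x560x3 uint8, red, green, blue); there is no depth.
- cams.get_calibration(name): a dict with "mtx" (3x3 intrinsics, pixels), "R" (3x3) and "t" (3): a world point X has camera coordinates R X + t. Camera axes: x right, y down, z forward; pixel columns grow to the right and rows downward; lengths in m; the calibration is good to about 2 mm. A picture is of the moment at which its call begins. get_calibration takes no time and is no camera call.
- workorder.close_job(): hands the job in; it is judged then, once.
The state is a dict: "time": time; "joint_positions": joint angles; "qd": joint speeds; "joint_torque": joint torques, N m; "position": TCP position; "tool_rot": TCP orientation; "ft_force": force on the tool from outside, world axes, zero at the start; "torque": the same for the moment, N m; "grip_width": opening from 0.0 (shut) to 1.0 (fully open); "grip_force": force on a finger pad.
Only numpy, scipy, OpenCV 4.12 (cv2) and the standard library are available. Lean on these libraries where they do the work, as an engineer would, in place of code of your own. Each camera call takes 0.05 s, during which the arm holds its last target. There are 200 camera calls.

TASK

Put the washed mincer cutting set away on the red stand as one straight, centred stack in working order: the kidney plate (three big curved openings) at the bottom, then the cross-shaped knife, then the fine plate (many pinholes), and the orange ring on top. Build it up on the stand from the bottom, setting each part down flat rather than dropping it. Leave the coarse plate (a ring of seven large round holes) where it lies and do not knock over or shift the spray bottle.

Things in the scene. Friction and masses are not known exactly. Their poses are not given: they have to be found in the camera images.
- kidney_plate: Steel disc, 62 mm across, 16 mm thick, with three big dark curved (kidney-shaped) openings and a small dark centre, about 0.22 kg. Grip it across its rim. Loose, lying flat on the bench. Origin: centre of its underside; z axis up.
- knife: Brass-coloured cross with four equal arms, 58 mm from tip to tip straight across, arms 13 mm wide, 14 mm thick all over, with a dark square in the middle, about 0.12 kg. The arms lie along its own x and y axes; grip it across the tips of two arms that lie in line. Loose, lying flat on the bench. Origin: centre of its underside; z axis up.
- fine_plate: Steel disc, 62 mm across, 14 mm thick, covered in many tiny dark pinholes (3 mm) around a small dark centre, about 0.2 kg. Grip it across its rim. Loose, lying flat on the bench. Origin: centre of its underside; z axis up.
- ring_nut: Orange ring, 62 mm outside, 44 mm inside, 18 mm high, about 0.12 kg. Grip it across its outside. Loose, lying flat on the bench. Origin: centre of its underside; z axis up.
- coarse_plate: Steel disc, 62 mm across, 14 mm thick, with seven large round dark holes (12 mm) in a ring around a small dark centre. Not wanted; leave it where it lies. Loose, lying flat on the bench. Origin: centre of its underside; z axis up.
- red_stand: Red round flat block, 84 mm across, 15 mm high, fixed to the bench: the stack goes on its flat top, centred. Origin: centre of its underside, at bench height; z axis up.
- yellow_stand: Yellow round flat block, 84 mm across, 15 mm high, fixed to the bench; belongs to another machine and is not used. Origin: centre of its underside.
- spray_bottle: White spray bottle with a green trigger head, 72 mm across, 194 mm tall, standing loose at the edge of the blue mat. Origin: centre of its underside; z axis up.
Things that resemble listed ones, but are neither listed nor needed, are in the scene too. Leave any turquoise look-alike of the ring_nut alone.

How it is judged:
On the way, in this order (a step that is already met when the one before it is completed fails the run):
1. the kidney plate is flat and centred on the red stand, let go (horizontal distance between kidney_plate and red_stand below 0.012 m and z of kidney_plate in the frame of red_stand between 0.011 and 0.019 m and angle between kidney_plate's own z axis and vertical below 0.12 rad and linear speed of kidney_plate below 0.03 m/s and contact force between the fingers and kidney_plate below 0.05 N), for 0.2 s.
2. the cross knife is flat and centred on top of the kidney plate, let go (horizontal distance between knife and red_stand below 0.012 m and z of knife in the frame of red_stand between 0.027 and 0.035 m and angle between knife's own z axis and vertical below 0.12 rad and linear speed of knife below 0.03 m/s and contact force between the fingers and knife below 0.05 N), for 0.2 s.
3. the fine plate is flat and centred on top of the cross knife, let go (horizontal distance between fine_plate and red_stand below 0.012 m and z of fine_plate in the frame of red_stand between 0.041 and 0.049 m and angle between fine_plate's own z axis and vertical below 0.12 rad and linear speed of fine_plate below 0.03 m/s and contact force between the fingers and fine_plate below 0.05 N), for 0.2 s.
4. the orange ring is flat and centred on top of the fine plate, let go (horizontal distance between ring_nut and red_stand below 0.012 m and z of ring_nut in the frame of red_stand between 0.055 and 0.063 m and angle between ring_nut's own z axis and vertical below 0.12 rad and linear speed of ring_nut below 0.03 m/s and contact force between the fingers and ring_nut below 0.05 N), for 0.2 s.
At the end, for the whole second after the job is handed in: On the red stand, from the bottom: kidney plate, knife, fine plate, orange ring, each flat, within 12 mm of the stand's centre and 4 mm of its stacked height (undersides 15, 31, 45, 59 mm above the bench), released and at rest; coarse plate within 30 mm of where it lay (all of step 1 and all of step 2 and all of step 3 and all of step 4 and distance of coarse_plate from where it was at the start of the episode below 0.03 m); the robot touches nothing.
It fails at once if the coarse plate is moved by more than 30 mm (distance of coarse_plate from where it was at the start of the episode above 0.03 m).
It fails at once if the spray bottle is knocked over or shifted by more than 40 mm (distance of spray_bottle from where it was at the start of the episode above 0.04 m or angle between spray_bottle's own z axis and vertical above 0.5 rad).
It fails at once if a part is dropped (falls freely faster than 0.6 m/s, a drop of about 20 mm) ((linear speed of kidney_plate above 0.6 m/s and contact force between anything else and kidney_plate below 0.01 N) or (linear speed of knife above 0.6 m/s and contact force between anything else and knife below 0.01 N) or (linear speed of fine_plate above 0.6 m/s and contact force between anything else and fine_plate below 0.01 N) or (linear speed of ring_nut above 0.6 m/s and contact force between anything else and ring_nut below 0.01 N)).
It also fails if it takes over 93 s, if anything falls off the work surface, if the arm or the gripper's body presses on something with over 40 N, if the wrist force passes 120 N, or if a joint passes its speed limit or range.

## Working session

There is one attempt and no reset: what is moved stays moved. The work goes in short steps, Python scripts to look and compute and a tool call to move; the robot and the scene stay as the last step left them, time stands still between calls to the robot, and variables do not carry over. Pictures are saved under pics/ and viewed, at most 14 in all, crops included, and the job is handed in when it is done.

Besides the shell and the picture viewer there is one more tool, called as name(argument=value, ...) on one line, values as JSON. move_arm: Moves the arm, as the interface text tells. Its arguments: {"type":"object","properties":{"slide":{"type":"array","items":{"type":"array","items":{"type":"number"}}},"roll":{"type":"array","items":{"type":"number"}},"gripper":{"type":"number"},"squeeze":{"type":"number"}},"required":["slide","roll"]}

```bash
mkdir -p pics; python3 - <<'E'
from bench import monitor, cams
import cv2
for n in("top","scene"):
    im=cams.get_image(n); cv2.imwrite(f"pics/{n}0.png",im[:,:,::-1])
    c=cams.get_calibration(n); print(n,c)
s=monitor.get_state(); print(s["position"],s["tool_rot"],s["grip_width"],s["time"])
E
```

```text
top {'mtx': array([[385.98552394,   0.        , 277.03998425],
       [  0.        , 385.98552394, 214.75709977],
       [  0.        ,   0.        ,   1.        ]]), 'R': array([[-0.02648434, -0.99957678, -0.01203456],
       [-0.9938776 ,  0.02762132, -0.10697843],
       [ 0.10726556,  0.00912763, -0.99418851]]), 't': array([-5.83284999e-04,  5.59731238e-01,  8.29814513e-01])}
scene {'mtx': array([[544.64254273,   0.        , 288.07798927],
       [  0.        , 544.64254273, 218.31621333],
       [  0.        ,   0.        ,   1.        ]]), 'R': array([[-0.63759842,  0.77029394,  0.01074708],
       [ 0.61951868,  0.52098876, -0.5871689 ],
       [-0.45789175, -0.36771994, -0.8093931 ]]), 't': array([ 0.39355005, -0.30551575,  1.3797059 ])}
[ 0.24316439 -0.6022718   0.22158582] [-3.08228426e+00 -5.98938121e-01  6.45492333e-04] 1.0017854747624377 0.1
```

View pics/top0.png

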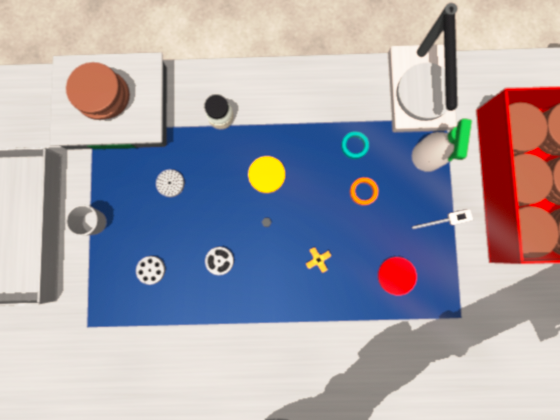

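View pics/scene0.png

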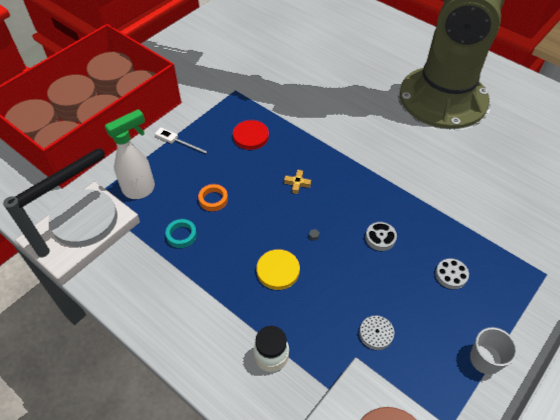

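Top-image candidates: kidney plate (219,261), against the coarse plate (150,270) and fine plate (169,183). Knife (318,260). Orange ring (364,191), against the turquoise ring (355,144). Red stand (397,276), against yellow (266,174). The bottle is at about (430,150).

```bash
cat > h.py <<'E'
import numpy as np, cv2
from scipy.optimize import least_squares
from scipy.spatial.transform import Rotation as Ro
from bench import monitor, cams
C={n:cams.get_calibration(n) for n in("top","scene")}
def proj(n,P):
    c=C[n]; return cv2.projectPoints(np.float64(P),cv2.Rodrigues(c["R"])[0],c["t"],c["mtx"],None)[0][:,0]
def blob(im,seed,r):
    """hull of the largest non-blue blob within r px of the seed"""
    h=cv2.cvtColor(im,cv2.COLOR_RGB2HSV); m=~((h[...,0]>100)&(h[...,0]<130)&(h[...,1]>110))
    w=np.zeros(m.shape,np.uint8); cv2.circle(w,seed,r,1,-1)
    cs=cv2.findContours((m&(w>0)).astype(np.uint8),cv2.RETR_EXTERNAL,cv2.CHAIN_APPROX_NONE)[0]
    return max(cs,key=cv2.contourArea)
def cen(c):
    m=cv2.moments(cv2.convexHull(np.float32(c))); return np.array([m["m10"],m["m01"]])/m["m00"]
A=np.linspace(0,2*np.pi,60,endpoint=False)
def disc(x,y,z,d,h): return np.array([[x+d/2*np.cos(a),y+d/2*np.sin(a),z+k] for a in A for k in(0,h)])
def locate(obs,d,h,z=0):
    f=lambda q:np.concatenate([cen(proj(n,disc(*q,z,d,h)))-o for n,o in obs.items()])
    return least_squares(f,[.6,-.2],x_scale=.1).x
def state():
    s=monitor.get_state(); M=Ro.from_rotvec(s["tool_rot"]).as_matrix(); return np.array(s["position"]),M,s
def slide(target):
    p,M,s=state(); return (M.T@(np.array(target)-p)*100).round(2)
E
python3 - <<'E'
from h import *
top,sc=[cv2.imread(f"pics/{n}0.png")[:,:,::-1].copy() for n in("top","scene")]
S={"kidney":((219,261),(380,236),.062,.016),"knife":((318,260),(298,181),.058,.014),"fine":((169,183),(377,332),.062,.014),
"ring":((364,191),(213,197),.062,.018),"coarse":((150,270),(452,273),.062,.014),"red":((397,276),(251,134),.084,.015),"turq":((355,144),(181,234),.062,.018)}
for k,(a,b,d,h) in S.items():
    r=28 if k=="red" else 22
    ct,cs=blob(top,a,r),blob(sc,b,r+4); ot,os=cen(ct),cen(cs)
    print(k,ot.round(1),cv2.contourArea(ct),"both",locate({"top":ot,"scene":os},d,h).round(4),"top",locate({"top":ot},d,h).round(4),"sc",locate({"scene":os},d,h).round(4))
p,M,s=state(); print(M.round(3),np.arctan2(M[1,1],M[0,1]),s["joint_positions"])
cv2.imwrite("pics/c1.png",cv2.resize(np.hstack([top[120:310,120:430]]),None,fx=2.5,fy=2.5,interpolation=cv2.INTER_CUBIC)[:,:,::-1])
E
```

```text
kidney [218.7 260.5] 659.5 both [0.4612 0.1176] top [0.4617 0.1186] sc [0.4604 0.1166]
knife [318.  259.6] 358.0 both [ 0.4576 -0.1059] top [ 0.4578 -0.1051] sc [ 0.4564 -0.1069]
fine [169.7 182.8] 618.0 both [0.6425 0.23  ] top [0.6433 0.2308] sc [0.6419 0.2295]
ring [363.8 190.9] 668.5 both [ 0.6105 -0.2163] top [ 0.6111 -0.2154] sc [ 0.6101 -0.2169]
coarse [149.9 269.7] 667.0 both [0.4443 0.2742] top [0.4452 0.2749] sc [0.4432 0.2733]
red [396.9 275.9] 1262.5 both [ 0.417  -0.2807] top [ 0.4172 -0.2799] sc [ 0.4166 -0.2819]
turq [354.8 144.6] 601.5 both [ 0.7199 -0.2009] top [ 0.7203 -0.2002] sc [ 0.7193 -0.2017]
[[ 0.927  0.374 -0.001]
 [ 0.374 -0.927  0.002]
 [-0.    -0.002 -1.   ]] -1.1869472951624922 [ 1.20110449  0.32173901 -0.07009849  1.45153623  0.02259892  1.37081055
 -0.05688306]
```

View pics/c1.png

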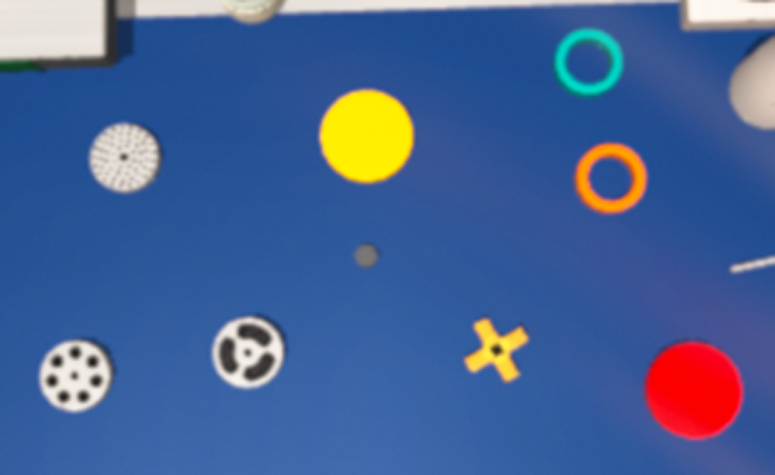

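Crop confirms it: three kidney openings at left-centre, seven holes on the coarse plate, pinholes on the fine plate, orange (not turquoise) ring. Next I'll get the knife angle and bottle position, then the first move.

```bash
python3 - <<'E'
from h import *
im=cv2.imread("pics/top0.png")[:,:,::-1].copy()
ct=blob(im,(318,260),22); m=np.zeros(im.shape[:2],np.uint8); cv2.drawContours(m,[ct],-1,1,-1)
v,u=np.nonzero(m); c=C["top"]
d=(np.linalg.inv(c["mtx"])@np.c_[u,v,np.ones(len(u))].T).T@c["R"]; o=-c["R"].T@c["t"]
P=o+d*((.011-o[2])/d[:,2])[:,None]; q=P[:,:2]-P[:,:2].mean(0); w=(q[:,0]+1j*q[:,1])**4
print("knife arm",np.angle(w.sum())/4, P.mean(0))
p,M,s=state(); print(p,[slide(t) for t in((.46,-.28,.16),(.4612,.1176,.1))], s["ft_force"])
E
```

```text
knife arm 0.48480516945279006 [ 0.45782805 -0.10513587  0.011     ]
[ 0.24316439 -0.6022718   0.22158582] [array([ 32.18, -21.75,   6.19]), array([ 47.18, -58.56,  12.25])] [-0.29885616 -0.29748874  0.32216453]
```

move_arm(slide=[[1, -0.7, 0.2], [4, -2.7, 0.8], [8, -5.4, 1.5], [12, -8, 2.3], [16, -10.8, 3.1], [20, -13.5, 3.9], [24, -16.3, 4.6], [28, -19.5, 5.4], [31, -22.5, 6], [33, -26, 6.8], [34.7, -30, 7.5], [36.3, -34, 8.2], [37.8, -38, 8.9], [39.5, -42, 9.6], [41.2, -46, 10.3], [43, -50, 11], [44.8, -54, 11.6], [46, -57, 12], [47.2, -58.6, 12.2], [47.2, -58.6, 12.2]], roll=[0, 0, 0, 0, 0, 0, 0, 0, 0, 0, 0, 0, 0, 0, 0, 0, 0, 0, 0, 0], gripper=8.7, squeeze=25)

```text
time: 2.1
position: [0.4606, 0.1213, 0.1003]
tool_rot: [-3.081, -0.609, 0.0]
ft_force: [0.6, 0.3, 0.8]
grip_width: 0.998
grip_force: 0.0
```

```bash
python3 - <<'E'
from h import *
p,M,s=state(); print(p,np.arctan2(M[1,1],M[0,1]),s["time"],s["joint_positions"],slide((.4612,.1176,.004)))
im=cams.get_image("scene"); cv2.imwrite("pics/s1.png",cv2.resize(im[120:330,250:530],None,fx=2.5,fy=2.5)[:,:,::-1])
E
```

```text
[0.46057221 0.12134728 0.10026881] -1.1805958052544243 2.1 [ 0.38230225  0.09867191 -0.71902321  1.99623301  0.072372    1.07200032
 -1.54956118] [-0.09  0.38  9.63]
```

View pics/s1.png

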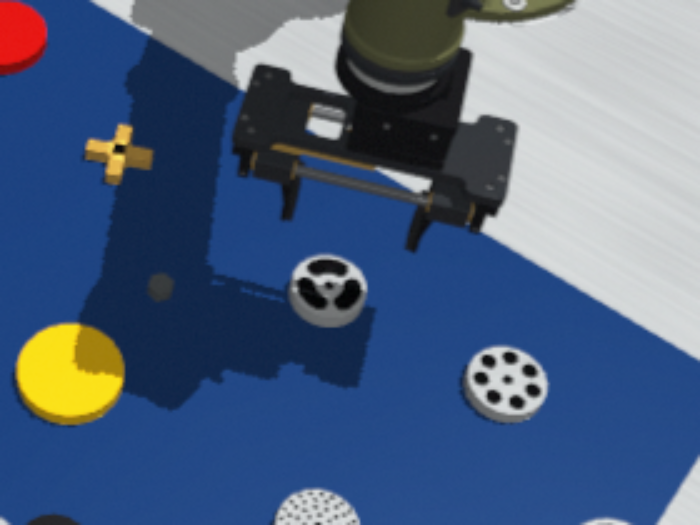

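The gripper hangs over the kidney plate (crop 327,290), with its long axis along y. The stand, knife and coarse plate are all clear.

move_arm(slide=[[0, 0, 0.5], [0, 0, 2], [0, 0, 4], [0, 0, 5.5], [0, 0, 6.2], [0, 0, 6.2], [0, 0, 6.2]], roll=[0, 0, 0, 0, 0, 0, 0])

```text
time: 2.85
position: [0.462, 0.1168, 0.0389]
tool_rot: [3.084, 0.598, 0.001]
ft_force: [0.6, -0.1, -1.0]
grip_width: 1.002
grip_force: 0.0
```

```bash
python3 - <<'E'
from h import *
print(slide((.4612,.1176,.004)))
E
```

```text
[-0.04 -0.1   3.49]
```

move_arm(slide=[[0, 0, 0.5], [0, 0, 1.5], [0, 0, 2.5], [0, 0, 3.2], [0, 0, 3.5], [0, 0, 3.5], [0, 0, 3.5]], roll=[0, 0, 0, 0, 0, 0, 0])

```text
time: 3.55
position: [0.4617, 0.1175, 0.0035]
tool_rot: [-3.084, -0.6, -0.0]
ft_force: [-0.6, 0.6, 1.4]
grip_width: 1.002
grip_force: 0.0
```

move_arm(slide=[[0, 0, 0], [0, 0, 0], [0, 0, 0], [0, 0, 0], [0, 0, 0], [0, 0, 0], [0, 0, 0], [0, 0, 0]], roll=[0, 0, 0, 0, 0, 0, 0, 0], gripper=5.4)

```text
time: 4.35
position: [0.4617, 0.1175, 0.0037]
tool_rot: [3.084, 0.599, 0.0]
ft_force: [-0.3, 0.1, 3.1]
grip_width: 0.7
grip_force: 25.0
```

```bash
python3 - <<'E'
from h import *
p,M,s=state();print(p,s["grip_width"]*87,s["grip_force"])
print(slide((.4612,.1176,.094)),slide((.417,-.2807,.094)),slide((.417,-.2807,.019)))
E
```

```text
[0.46165362 0.11748513 0.00365614] 60.92699582150096 25.000389218330383
[-0.04 -0.03 -9.03] [-19.05  35.25  -9.03] [-19.05  35.25  -1.53]
```

move_arm(slide=[[0, 0, -0.5], [0, 0, -2], [0, 0, -4], [-0.5, 1, -6], [-1.6, 3, -7], [-3.2, 6, -7], [-5.1, 9.5, -7], [-7, 13, -7], [-8.9, 16.5, -7], [-10.8, 20, -7], [-12.7, 23.5, -7], [-14.6, 27, -7], [-16.2, 30, -7], [-17.6, 32.5, -7], [-18.5, 34.2, -7], [-19, 35, -7], [-19, 35.2, -7], [-19, 35.2, -7], [-19, 35.2, -7], [-19, 35.2, -7]], roll=[0, 0, 0, 0, 0, 0, 0, 0, 0, 0, 0, 0, 0, 0, 0, 0, 0, 0, 0, 0])

```text
time: 6.35
position: [0.4176, -0.2789, 0.0736]
tool_rot: [-3.083, -0.602, -0.0]
ft_force: [0.4, -0.1, -3.2]
grip_width: 0.704
grip_force: 25.0
```

```bash
python3 - <<'E'
from h import *
p,M,s=state();print(p,np.arctan2(M[1,1],M[0,1]),s["joint_positions"],slide((.417,-.2807,.019)))
for n in("top","scene"): cv2.imwrite(f"pics/{n}2.png",cams.get_image(n)[:,:,::-1])
E
```

```text
[ 0.4176073  -0.27894119  0.07360478] -1.184992693694712 [ 0.86376531  0.15819996 -0.35070163  1.9738982   0.06336145  1.02001757
 -0.70109433] [-0.12  0.14  5.46]
```

View pics/scene2.png

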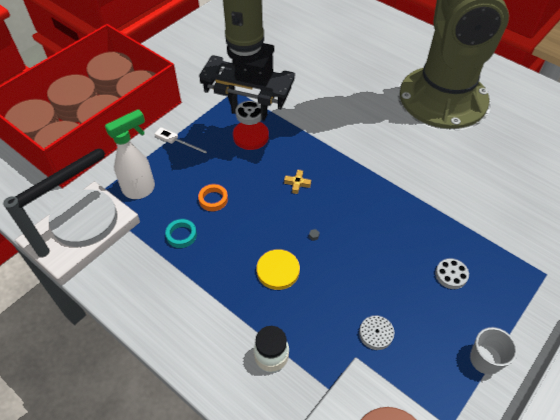

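The kidney plate hangs level over the red stand at (250,110). Lowering it.

move_arm(slide=[[-0.1, 0.1, 0.5], [-0.1, 0.1, 1.8], [-0.1, 0.1, 3.2], [-0.1, 0.1, 4.3], [-0.1, 0.1, 5], [-0.1, 0.1, 5.2], [-0.1, 0.1, 5.4], [-0.1, 0.1, 5.4], [-0.1, 0.1, 5.4]], roll=[0, 0, 0, 0, 0, 0, 0, 0, 0])

```text
time: 7.35
position: [0.417, -0.2817, 0.02]
tool_rot: [3.083, 0.599, 0.001]
ft_force: [0.3, 0.8, -2.3]
grip_width: 0.709
grip_force: 25.0
```

```bash
python3 - <<'E'
from h import *
p,M,s=state();print(slide((.417,-.2807,.0187)),slide((.4576,-.1059,.06)))
E
```

```text
[ 0.04 -0.1   0.13] [ 10.35 -14.78  -4.01]
```

move_arm(slide=[[0, 0, 0.1], [0, 0, 0.1], [0, 0, 0.1]], roll=[0, 0, 0])

```text
time: 7.65
position: [0.4168, -0.2816, 0.0187]
tool_rot: [3.084, 0.599, 0.0]
ft_force: [0.2, -0.4, -3.0]
grip_width: 0.706
grip_force: 25.0
```

move_arm(slide=[[0, 0, 0], [0, 0, 0], [0, 0, 0], [0, 0, 0], [0, 0, 0], [0, 0, 0], [0, 0, -0.5], [0, 0, -2], [0, 0, -4], [0, 0, -5], [0, 0, -5]], roll=[0, 0, 0, 0, 0, 0, 0, 0, 0, 0, 0], gripper=8.7)

```text
time: 8.75
position: [0.4178, -0.2823, 0.0702]
tool_rot: [3.081, 0.599, 0.004]
ft_force: [0.4, -0.4, -0.7]
grip_width: 1.003
grip_force: 0.0
```

```bash
python3 - <<'E'
from h import *
p,M,s=state();print(slide((.4576,-.1059,.06)),np.arctan2(M[1,1],M[0,1]))
E
```

```text
[ 10.29 -14.87   0.99] -1.1870808796486774
```

move_arm(slide=[[0.7, -1, 0], [2.5, -3.6, 0], [4.8, -7, 0], [7.2, -10.4, 0.3], [9.2, -13.2, 0.6], [10.2, -14.7, 1], [10.3, -14.9, 1], [10.3, -14.9, 1], [10.3, -14.9, 1]], roll=[0, -0.02, -0.05, -0.08, -0.1, -0.1, -0.1, -0.1, -0.1])

```text
time: 9.65
position: [0.4559, -0.1059, 0.0583]
tool_rot: [3.051, 0.75, -0.001]
ft_force: [-0.8, -0.6, -0.3]
grip_width: 1.005
grip_force: 0.0
```

```bash
python3 - <<'E'
from h import *
p,M,s=state();print(slide((.4576,-.1059,.0037)),np.arctan2(M[1,1],M[0,1]))
im=cams.get_image("top"); cv2.imwrite("pics/top3.png",im[:,:,::-1])
im=cams.get_image("scene"); cv2.imwrite("pics/s3.png",cv2.resize(im[60:260,180:400],None,fx=3,fy=3)[:,:,::-1])
c=cen(blob(cams.get_image("scene"),(251,134),30)); print(c)
E
```

```text
[0.16 0.08 5.46] -1.0887040214864805
[258.11617082 132.00485732]
```

View pics/s3.png

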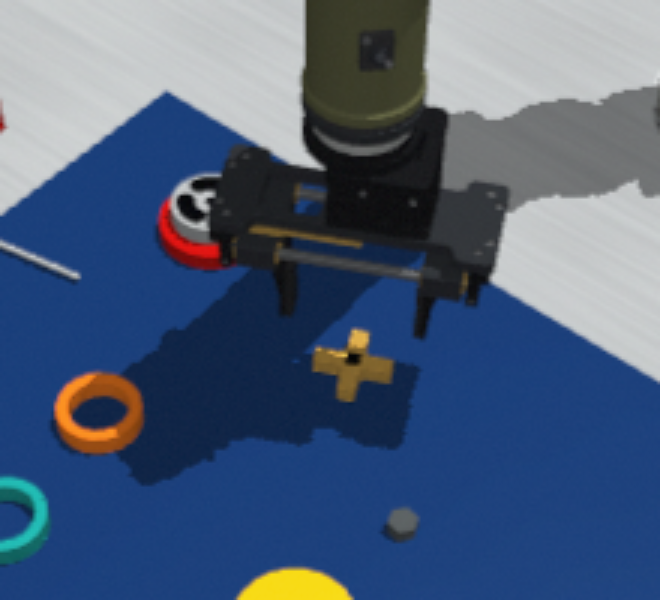

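The kidney plate sits on the stand, partly hidden. The gripper is over the knife at (352,365), its fingers in line with one pair of arms.

move_arm(slide=[[0.1, 0, 0.5], [0.1, 0, 2], [0.1, 0, 3.7], [0.1, 0, 4.8], [0.1, 0, 5.3], [0.1, 0, 5.4], [0.1, 0, 5.4], [0.1, 0, 5.4]], roll=[0, 0, 0, 0, 0, 0, 0, 0])

```text
time: 10.6
position: [0.4579, -0.1044, 0.0051]
tool_rot: [3.049, 0.752, 0.001]
ft_force: [-0.5, -0.0, -0.5]
grip_width: 0.999
grip_force: 0.0
```

move_arm(slide=[[0, 0, 0], [0, 0, 0], [0, 0, 0], [0, 0, 0], [0, 0, 0], [0, 0, 0], [0, 0, 0], [0, 0, 0]], roll=[0, 0, 0, 0, 0, 0, 0, 0], gripper=5)

```text
time: 11.4
position: [0.4573, -0.1044, 0.0046]
tool_rot: [3.05, 0.753, 0.0]
ft_force: [0.1, 0.0, 0.0]
grip_width: 0.66
grip_force: 25.0
```

```bash
python3 - <<'E'
from h import *
p,M,s=state();print(p,s["grip_width"]*87,s["grip_force"])
print(slide((.417,-.2807,.09)))
E
```

```text
[ 0.4573489  -0.10435844  0.00461708] 57.44615637446411 25.000213086605072
[-11.77  13.74  -8.53]
```

move_arm(slide=[[0, 0, -0.5], [0, 0, -2], [0, 0, -4], [-0.3, 0.3, -6], [-1.2, 1.4, -7.5], [-3, 3.5, -8], [-5.3, 6.2, -8], [-7.6, 8.9, -8], [-9.6, 11.2, -8], [-11, 12.8, -8], [-11.7, 13.6, -8], [-11.8, 13.7, -8], [-11.8, 13.7, -8], [-11.8, 13.7, -8], [-11.8, 13.7, -8]], roll=[0, 0, 0, 0, 0, 0, 0, 0, 0, 0, 0, 0, 0, 0, 0])

```text
time: 12.9
position: [0.4171, -0.2791, 0.0846]
tool_rot: [-3.049, -0.756, -0.0]
ft_force: [-0.4, 0.4, -0.9]
grip_width: 0.66
grip_force: 25.0
```

```bash
python3 - <<'E'
from h import *
p,M,s=state();print(slide((.417,-.2807,.036)))
im=cams.get_image("scene"); cv2.imwrite("pics/s4.png",cv2.resize(im[50:200,170:340],None,fx=4,fy=4)[:,:,::-1])
E
```

```text
[-0.08  0.14  4.86]
```

View pics/s4.png

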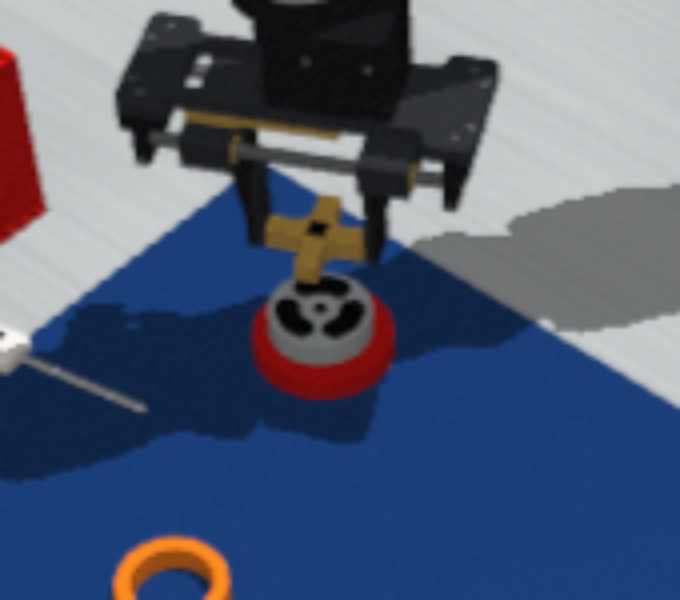

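The kidney plate is flat and centred on the stand at (322,320), and the knife is level above it at (318,238). Lowering.

move_arm(slide=[[0, 0, 0.5], [0, 0, 1.8], [0, 0, 3.2], [0, 0, 4], [0, 0, 4.5], [0, 0, 4.7], [0, 0, 4.8], [0, 0, 4.8], [0, 0, 4.8]], roll=[0, 0, 0, 0, 0, 0, 0, 0, 0])

```text
time: 13.85
position: [0.4169, -0.2807, 0.037]
tool_rot: [3.049, 0.752, 0.001]
ft_force: [0.2, -0.3, -1.4]
grip_width: 0.66
grip_force: 25.0
```

```bash
python3 - <<'E'
from h import *
print(slide((.417,-.2807,.0356)))
E
```

```text
[0.01 0.01 0.14]
```

move_arm(slide=[[0, 0, 0.1], [0, 0, 0.1], [0, 0, 0.1]], roll=[0, 0, 0])

```text
time: 14.15
position: [0.4166, -0.2805, 0.0357]
tool_rot: [3.05, 0.753, 0.0]
ft_force: [0.8, 0.2, -1.3]
grip_width: 0.658
grip_force: 25.0
```

move_arm(slide=[[0, 0, 0], [0, 0, 0], [0, 0, 0], [0, 0, 0], [0, 0, 0], [0, 0, 0], [0, 0, -0.5], [0, 0, -2], [0, 0, -4], [0, 0, -6], [0, 0, -7], [0, 0, -7]], roll=[0, 0, 0, 0, 0, 0, 0, 0, 0, 0, 0, 0], gripper=8.7)

```text
time: 15.35
position: [0.4176, -0.2812, 0.1072]
tool_rot: [3.047, 0.752, 0.003]
ft_force: [0.9, 0.6, 0.7]
grip_width: 1.001
grip_force: 0.0
```

```bash
python3 - <<'E'
from h import *
p,M,s=state();print(p,slide((.6425,.23,.1)),np.arctan2(M[1,1],M[0,1]))
E
```

```text
[ 0.41758452 -0.28116248  0.107193  ] [ 43.68 -34.79   0.66] -1.0870651402087619
```

move_arm(slide=[[1, -0.8, 0], [3.2, -2.5, 0], [6.3, -5, 0], [9.5, -7.6, 0], [12.7, -10.1, 0], [15.8, -12.6, 0], [19, -15.1, 0], [22.2, -17.7, 0], [25.3, -20.2, 0], [28.5, -22.7, 0], [31.6, -25.2, 0], [34.8, -27.7, 0], [37.8, -30.1, 0], [40.5, -32.2, 0], [42.5, -33.8, 0.2], [43.5, -34.6, 0.4], [43.7, -34.8, 0.6], [43.7, -34.8, 0.6], [43.7, -34.8, 0.6], [43.7, -34.8, 0.6]], roll=[0, 0, 0, 0, 0, 0, 0, 0, 0, 0, 0, 0, 0, 0, 0, 0, 0, 0, 0, 0])

```text
time: 17.35
position: [0.6417, 0.229, 0.0997]
tool_rot: [3.05, 0.749, -0.0]
ft_force: [-0.6, -0.1, 1.1]
grip_width: 1.002
grip_force: 0.0
```

```bash
python3 - <<'E'
from h import *
p,M,s=state();print(slide((.6425,.23,.004)),np.arctan2(M[1,1],M[0,1]),s["joint_positions"][6])
im=cams.get_image("scene"); a=cv2.resize(im[80:180,200:310],None,fx=3.5,fy=3.5); b=cv2.resize(im[230:400,290:477],(385,350)); cv2.imwrite("pics/s5.png",np.hstack([a,b])[:,:,::-1])
E
```

```text
[ 0.12 -0.07  9.57] -1.089137817623485 -1.6880527651702022
```

View pics/s5.png

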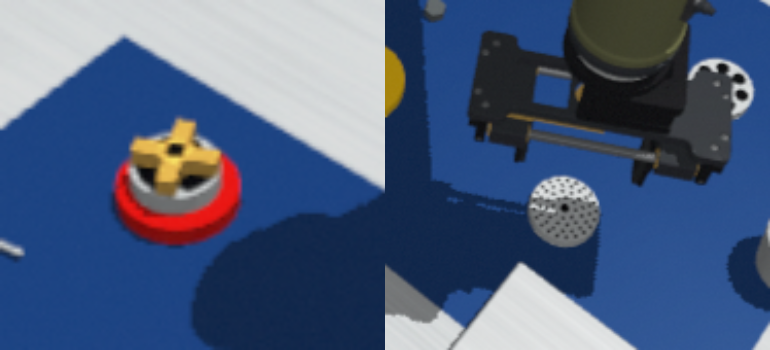

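The knife lies flat and centred on the kidney plate (left, 177,158). On the right, the fine plate at (564,210) is under the gripper, with the white block's corner clear of the gripper body.

move_arm(slide=[[0.1, 0, 0.5], [0.1, 0, 2], [0.1, 0, 4], [0.1, 0, 6], [0.1, 0, 7.5], [0.1, 0, 8.5], [0.1, 0, 9], [0.1, 0, 9.3], [0.1, 0, 9.5], [0.1, 0, 9.5], [0.1, 0, 9.5]], roll=[0, 0, 0, 0, 0, 0, 0, 0, 0, 0, 0])

```text
time: 18.5
position: [0.6428, 0.2315, 0.0052]
tool_rot: [3.05, 0.752, 0.002]
ft_force: [0.6, -0.2, 0.1]
grip_width: 0.999
grip_force: 0.0
```

move_arm(slide=[[0, 0, 0], [0, 0, 0], [0, 0, 0], [0, 0, 0], [0, 0, 0], [0, 0, 0], [0, 0, 0], [0, 0, 0]], roll=[0, 0, 0, 0, 0, 0, 0, 0], gripper=5.4)

```text
time: 19.3
position: [0.6425, 0.2312, 0.0046]
tool_rot: [3.05, 0.752, 0.0]
ft_force: [0.4, -1.1, 0.8]
grip_width: 0.699
grip_force: 25.0
```

```bash
python3 - <<'E'
from h import *
p,M,s=state();print(p,s["grip_width"]*87,s["grip_force"])
print(slide((.417,-.2807,.125)))
E
```

```text
[0.64250721 0.23119975 0.00461281] 60.77050340518131 25.000051259994507
[-43.77  34.83 -12.03]
```

move_arm(slide=[[0, 0, -0.5], [0, 0, -2], [0, 0, -4.5], [-0.8, 0.6, -7.5], [-2.5, 2, -10], [-5, 4, -11.5], [-8, 6.4, -12], [-11.1, 8.8, -12], [-14.2, 11.3, -12], [-17.3, 13.8, -12], [-20.4, 16.2, -12], [-23.5, 18.7, -12], [-26.6, 21.2, -12], [-29.7, 23.6, -12], [-32.8, 26.1, -12], [-35.9, 28.6, -12], [-38.8, 30.9, -12], [-41.3, 32.9, -12], [-43, 34.2, -12], [-43.7, 34.8, -12]], roll=[0, 0, 0, 0, 0, 0, 0, 0, 0, 0, 0, 0, 0, 0, 0, 0, 0, 0, 0, 0])

```text
time: 21.3
position: [0.4163, -0.2821, 0.1254]
tool_rot: [3.05, 0.748, 0.0]
ft_force: [-0.4, 0.2, -2.5]
grip_width: 0.707
grip_force: 25.0
```

move_arm(slide=[[0, 0, 0], [0, 0, 0], [0, 0, 0], [0, 0, 0]], roll=[0, 0, 0, 0])

```text
time: 21.7
position: [0.4182, -0.2786, 0.1246]
tool_rot: [-3.049, -0.756, -0.0]
ft_force: [-0.5, 0.0, -1.9]
grip_width: 0.703
grip_force: 25.0
```

```bash
python3 - <<'E'
from h import *
p,M,s=state();print(slide((.417,-.2807,.0505)),s["grip_width"])
im=cams.get_image("scene"); cv2.imwrite("pics/s6.png",cv2.resize(im[50:200,170:340],None,fx=3,fy=3)[:,:,::-1])
E
```

```text
[-0.2   0.13  7.41] 0.7034667437916854
```

View pics/s6.png

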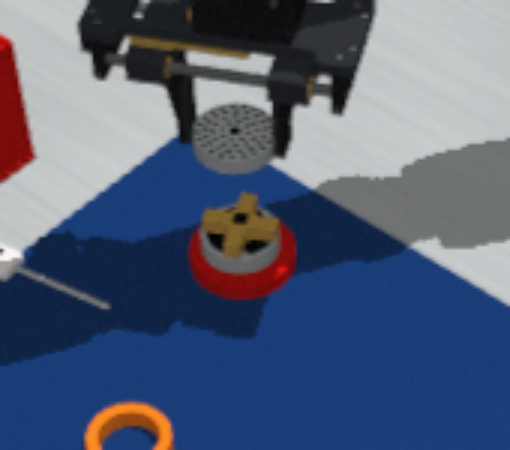

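The fine plate is level at (235,138) above the centred knife stack at (240,235). Lowering slowly.

move_arm(slide=[[-0.1, 0, 0.5], [-0.1, 0, 2], [-0.1, 0, 4], [-0.1, 0, 5.5], [-0.1, 0, 6.5], [-0.1, 0, 7], [-0.1, 0, 7.2], [-0.1, 0, 7.3], [-0.1, 0, 7.3], [-0.1, 0, 7.3]], roll=[0, 0, 0, 0, 0, 0, 0, 0, 0, 0])

```text
time: 22.75
position: [0.4169, -0.2807, 0.0521]
tool_rot: [3.049, 0.752, 0.001]
ft_force: [0.1, -0.2, -2.8]
grip_width: 0.699
grip_force: 25.0
```

```bash
python3 - <<'E'
from h import *
print(slide((.417,-.2807,.0496)))
E
```

```text
[ 0.01 -0.    0.25]
```

move_arm(slide=[[0, 0, 0.1], [0, 0, 0.2], [0, 0, 0.2], [0, 0, 0.2]], roll=[0, 0, 0, 0])

```text
time: 23.15
position: [0.4165, -0.2805, 0.0496]
tool_rot: [3.05, 0.753, -0.0]
ft_force: [-0.6, -0.0, -2.0]
grip_width: 0.702
grip_force: 25.0
```

move_arm(slide=[[0, 0, 0], [0, 0, 0], [0, 0, 0], [0, 0, 0], [0, 0, 0], [0, 0, 0], [0, 0, -0.5], [0, 0, -2], [0, 0, -4], [0, 0, -6], [0, 0, -7], [0, 0, -7]], roll=[0, 0, 0, 0, 0, 0, 0, 0, 0, 0, 0, 0], gripper=8.7)

```text
time: 24.35
position: [0.4176, -0.2812, 0.1212]
tool_rot: [3.047, 0.752, 0.003]
ft_force: [-0.5, -0.2, -1.5]
grip_width: 1.002
grip_force: 0.0
```

```bash
python3 - <<'E'
from h import *
p,M,s=state();print(p,slide((.6105,-.2163,.1)),np.arctan2(M[1,1],M[0,1]))
E
```

```text
[ 0.41755204 -0.28116456  0.12118442] [20.1   3.22  2.15] -1.0870822787737515
```

move_arm(slide=[[0.7, 0.1, 0], [2.5, 0.4, 0], [5, 0.8, 0], [7.8, 1.3, 0], [10.6, 1.7, 0], [13.4, 2.2, 0.3], [16, 2.6, 0.8], [18.3, 3, 1.4], [19.7, 3.2, 2], [20.1, 3.2, 2.1], [20.1, 3.2, 2.1], [20.1, 3.2, 2.1]], roll=[0.05, 0.15, 0.27, 0.39, 0.51, 0.63, 0.75, 0.84, 0.9, 0.9, 0.9, 0.9])

```text
time: 25.55
position: [0.6084, -0.2159, 0.0982]
tool_rot: [3.073, -0.648, -0.002]
ft_force: [0.1, -0.4, -0.0]
grip_width: 1.001
grip_force: 0.0
```

```bash
python3 - <<'E'
from h import *
p,M,s=state();print(slide((.6105,-.2163,.005)),np.arctan2(M[1,1],M[0,1]),s["joint_positions"][6])
im=cams.get_image("scene"); cv2.imwrite("pics/s7.png",cv2.resize(im[80:270,90:350],None,fx=3,fy=3)[:,:,::-1])
E
```

```text
[ 0.22 -0.06  9.32] -1.9866875637216939 -1.7953465309066532
```

View pics/s7.png

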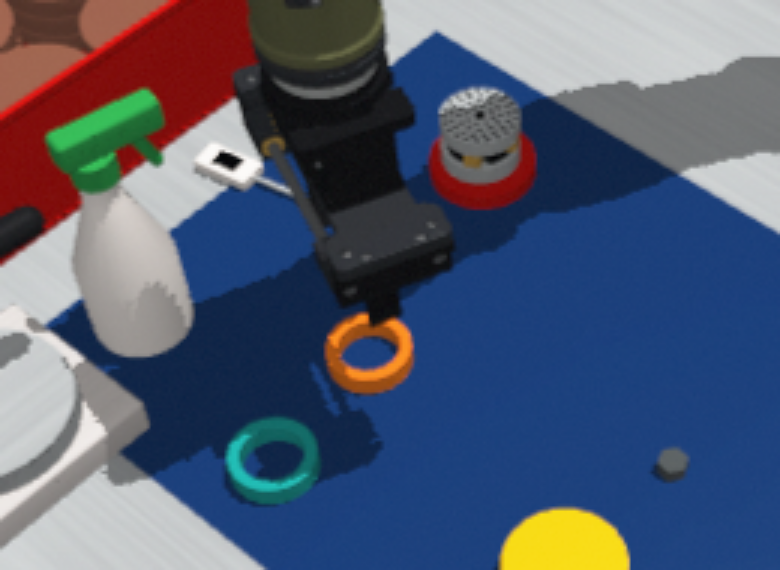

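The fine plate sits flat on the stack (481,115). The gripper is over the orange ring (369,353), clear of the bottle and the turquoise ring.

move_arm(slide=[[0.1, 0, 0.5], [0.1, 0, 2], [0.1, 0, 4], [0.1, 0, 6], [0.1, 0, 7.5], [0.1, 0, 8.5], [0.1, 0, 9], [0.1, 0, 9.3], [0.1, 0, 9.3], [0.1, 0, 9.3]], roll=[0, 0, 0, 0, 0, 0, 0, 0, 0, 0])

```text
time: 26.6
position: [0.6109, -0.2159, 0.0063]
tool_rot: [3.074, -0.649, 0.002]
ft_force: [-0.0, 0.5, 0.6]
grip_width: 0.999
grip_force: 0.0
```

move_arm(slide=[[0, 0, 0], [0, 0, 0], [0, 0, 0], [0, 0, 0], [0, 0, 0], [0, 0, 0], [0, 0, 0], [0, 0, 0]], roll=[0, 0, 0, 0, 0, 0, 0, 0], gripper=5.4, squeeze=20)

```text
time: 27.4
position: [0.6104, -0.2156, 0.0057]
tool_rot: [-3.074, 0.649, -0.0]
ft_force: [-0.3, 0.8, 1.9]
grip_width: 0.709
grip_force: 20.0
```

```bash
python3 - <<'E'
from h import *
p,M,s=state();print(p,s["grip_width"]*87,s["grip_force"])
print(slide((.417,-.2807,.115)))
E
```

```text
[ 0.61040017 -0.21561346  0.00570715] 61.65534985976339 20.00016749370843
[-15.06  13.77 -10.93]
```

move_arm(slide=[[0, 0, -0.5], [0, 0, -2], [0, 0, -5], [0, 0, -8], [-0.4, 0.4, -10], [-1.8, 1.6, -10.9], [-4, 3.7, -10.9], [-6.4, 5.9, -10.9], [-8.8, 8, -10.9], [-11, 10, -10.9], [-13, 11.9, -10.9], [-14.4, 13.2, -10.9], [-15, 13.7, -10.9], [-15, 13.7, -10.9], [-15, 13.7, -10.9], [-15, 13.7, -10.9]], roll=[0, 0, 0, 0, 0, 0, 0, 0, 0, 0, 0, 0, 0, 0, 0, 0])

```text
time: 29.0
position: [0.419, -0.2796, 0.1148]
tool_rot: [-3.074, 0.646, -0.001]
ft_force: [0.6, -1.5, -1.4]
grip_width: 0.706
grip_force: 20.0
```

```bash
python3 - <<'E'
from h import *
p,M,s=state();print(slide((.417,-.2807,.0647)),s["grip_width"])
im=cams.get_image("scene"); cv2.imwrite("pics/s8.png",cv2.resize(im[50:200,170:340],None,fx=3,fy=3)[:,:,::-1])
E
```

```text
[-0.15  0.18  5.01] 0.7064670769930155
```

View pics/s8.png

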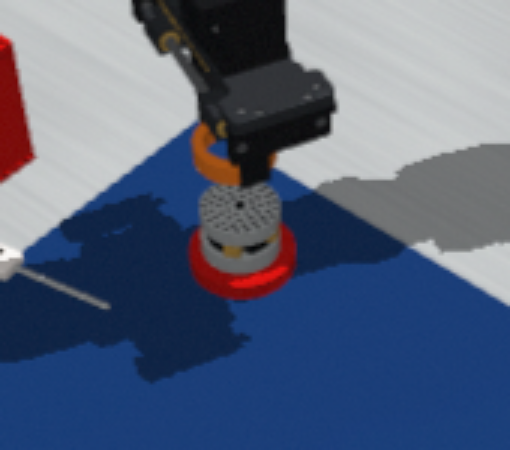

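The ring is held level at (235,155) above the straight stack at (240,210). Lowering.

move_arm(slide=[[-0.1, 0.1, 0.5], [-0.1, 0.1, 1.8], [-0.1, 0.1, 3.2], [-0.1, 0.1, 4.2], [-0.1, 0.1, 4.6], [-0.1, 0.1, 4.8], [-0.1, 0.1, 4.9], [-0.1, 0.1, 4.9], [-0.1, 0.1, 4.9]], roll=[0, 0, 0, 0, 0, 0, 0, 0, 0])

```text
time: 29.95
position: [0.4167, -0.2811, 0.066]
tool_rot: [3.073, -0.649, 0.001]
ft_force: [0.0, -0.3, -0.8]
grip_width: 0.706
grip_force: 20.0
```

```bash
python3 - <<'E'
from h import *
print(slide((.417,-.2807,.0647)))
E
```

```text
[ 0.01 -0.05  0.13]
```

move_arm(slide=[[0, 0, 0.1], [0, 0, 0.1], [0, 0, 0.1]], roll=[0, 0, 0])

```text
time: 30.25
position: [0.4164, -0.2809, 0.0647]
tool_rot: [3.074, -0.649, 0.0]
ft_force: [-0.7, 0.0, -1.0]
grip_width: 0.704
grip_force: 20.0
```

move_arm(slide=[[0, 0, 0], [0, 0, 0], [0, 0, 0], [0, 0, 0], [0, 0, 0], [0, 0, 0], [0, 0, -0.5], [0, 0, -2], [0, 0, -4], [0, 0, -7], [0, 0, -10], [3, -3, -12], [6, -6, -12], [9, -9, -12], [11, -11, -12], [12, -12, -12], [12, -12, -12], [12, -12, -12]], roll=[0, 0, 0, 0, 0, 0, 0, 0, 0, 0, 0, 0, 0, 0, 0, 0, 0, 0], gripper=8.7)

```text
time: 32.05
position: [0.5734, -0.2207, 0.1843]
tool_rot: [3.073, -0.651, -0.002]
ft_force: [0.2, -0.1, -0.3]
grip_width: 0.994
grip_force: 0.0
```

```bash
python3 - <<'E'
from h import *
im=cams.get_image("scene"); cv2.imwrite("pics/s9.png",cv2.resize(im[40:240,90:360],None,fx=2.8,fy=2.8)[:,:,::-1])
E
```

```text
(no output)
```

View pics/s9.png

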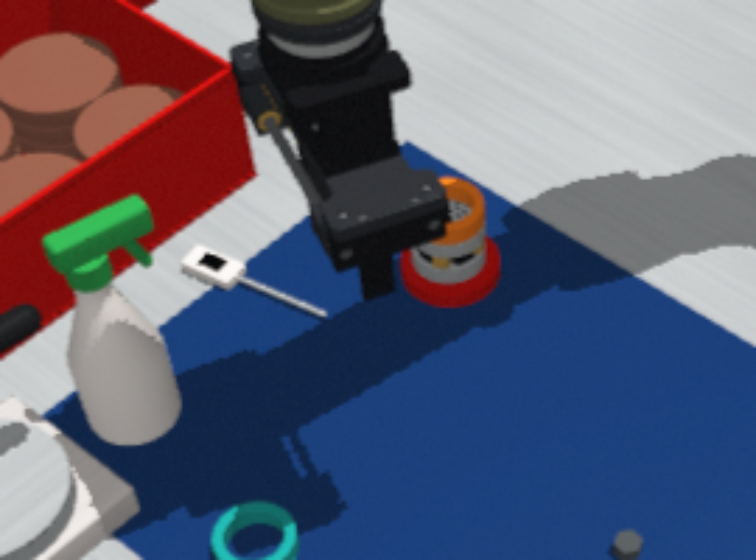

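The stack stands straight on the red stand at (450,245) with the ring on top. The gripper is off it and the bottle hasn't moved. Handing in.

move_arm(slide=[[0, 0, 0], [0, 0, 0], [0, 0, 0], [0, 0, 0], [0, 0, 0]], roll=[0, 0, 0, 0, 0])

```text
time: 32.6
position: [0.5745, -0.2197, 0.1846]
tool_rot: [3.074, -0.649, 0.0]
ft_force: [-0.3, 0.5, -0.0]
grip_width: 0.999
grip_force: 0.0
```

```bash
python3 -c "
from bench import workorder
print(workorder.close_job())"
```

```text
the job is handed in; nothing more can be done
None
```

The cutting set is stacked on the red stand in working order (kidney plate, knife, fine plate, orange ring) and the job was handed in at about 33 s; the hand-in returned no verdict, but the last picture showed the stack straight, and the arm never touched the bottle or coarse plate.

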